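# Wedge the stop clip off the clay extruder's plunger rod

### The job

The bench clay extruder has been cleaned and is to be closed up: slide the wooden wedge along the top of the plunger rod and under the spring stop clip until the clip's jaws let go of the rod, keeping the gripper off the clip while it is on the rod. Lay the clip and the wedge in the shallow tray and push the plunger rod fully home, its cross-bar up against the fork. Leave the other things on the bench as they are.

Things in the scene. Friction and masses are not known exactly. Their poses are not given: they have to be found in the camera images.
- extruder: Fixed bench extruder: green base 410 x 100 x 14 mm, barrel 90 mm thick. Origin on the bench under the barrel's rear face, where the rod comes out; x along the rod INTO the barrel, z up. Rod axis 105 mm above the bench. Green fork across the rod at x -105 to -95 mm: open-topped notch 40 mm wide, cheeks out to y +-44 and up to z 140 mm. Brass gland 54 mm thick round the rod, x -12 to 0.
- rod_end (a point): Centre of the plunger rod's free end face; axes as the extruder's. Polished steel rod (friction about 0.25), 36 mm thick, axis level, no collar. A level cross-bar (16 mm thick, 150 mm long along y, 24 mm balls at its ends) goes through the rod's axis 20 mm inside the end, so the rod's top is clear along its whole length.
- plunger (a joint): Travel of the rod into the barrel in m: 0 drawn right out, 0.130 fully home (a hard stop, cross-bar against the fork). Starts at 0 to 0.03. Stays where it is left; takes about 10 N to push, plus more if pushed fast. With the clip on the rod it cannot pass about 0.095.
- clip: Dark spring-steel stop clip snapped on the rod from above, 1 to 9 mm from the fork on its handle side: 34 mm long, 52 wide, 45 high. Origin on the rod's axis, mid-length; x along the rod to the fork, z up. Flat crown 34 wide, underside 27 mm above origin (9 mm over the rod's top), turned-up lip at its -x end to x -26 mm. Two jaws hold the rod from below, lowest point 14 mm under the origin.
- clip_crown (a point): Middle of the underside of the clip's crown, which the wedge goes under. Jaws let go once the clip has risen some 14 mm (wedge some 85 mm under it, toe counted from the crown's middle; 5 to 12 N of push), then it sits loosely astride the wedge, resting on its slope (friction about 0.3, slope 13 degrees); it can be lifted away on the wedge and set down on its jaws. Mass about 90 g.
- wedge: Hardwood wedge lying on the bench: 176 mm long, 20 wide. Origin at the centre of its underside; x towards the thin toe, z up. Toe 4 mm thick (x 88 mm), rising evenly to 32 mm at x -33; from there to x -88 a level heel 32 mm high, to hold it by. Mass about 60 g.
- tray: Shallow steel tray fixed to the bench, 160 (x) x 230 (y) mm outside, walls 5 mm thick and 20 mm high, floor 5 mm thick. Origin: centre of its underside, z up.
- bisque_bowl: bystander, leave it where it is: terracotta bowl 120 mm wide, 60 mm high; origin centre of its underside.
- glaze_jar: bystander, leave it where it is: white jar 72 mm wide, 100 mm high; origin centre of its underside.
- loop_tool: bystander, leave it where it is: wooden loop tool 180 mm long with wire loops at both ends; origin at mid-length on the bench.
- die_plate: bystander, leave it where it is: round aluminium die plate 90 mm wide, 6 mm thick, square mark; origin centre of its underside.
- die_plate2: bystander, leave it where it is: round aluminium die plate 90 mm wide, 6 mm thick, three round marks; origin centre of its underside.
- paddle: bystander, leave it where it is: wooden clay paddle 220 mm long, 70 wide, 21 high, handle to its -x; origin on the bench under the blade's root.
- wood_rib: bystander, leave it where it is: dark flat wooden rib 140 x 55 x 6 mm; origin on its underside.
There are look-alikes about, which are no part of the job. What is shaped like the wedge but red or turquoise is not meant. Of the things shaped like the clip, the steel one is meant.

How it is judged:
On the way:
1. the wedge, under the clip, has lifted it until its jaws are off the rod (z of clip in the frame of rod_end above 0.013 m and contact force between clip and wedge above 0.2 N), for 0.2 s.
At the end, for the whole second after the job is handed in: The clip and the wedge lie still in the tray (centres inside its walls, clip origin less than 60 mm and wedge less than 40 mm above its underside), and the plunger is home to within 8 mm (joint above 0.122 of 0.130) (x of clip in the frame of tray between -0.075 and 0.075 m and y of clip in the frame of tray between -0.11 and 0.11 m and z of clip in the frame of tray below 0.06 m and x of wedge in the frame of tray between -0.075 and 0.075 m and y of wedge in the frame of tray between -0.11 and 0.11 m and z of wedge in the frame of tray below 0.04 m and value of joint plunger above 0.122 m and linear speed of each of clip, wedge below 0.02 m/s); the robot touches nothing.
It fails at once if the robot touches the clip while it is still on the rod (contact force between any of the fingers, the arm and clip above 1 N and z of clip in the frame of rod_end between -0.01 and 0.009 m and y of clip in the frame of rod_end between -0.015 and 0.015 m).
It fails at once if another thing on the bench is shifted by more than 30 mm (distance of any of bisque_bowl, glaze_jar, loop_tool, die_plate, die_plate2, paddle, wood_rib from where it was at the start of the episode above 0.03 m).
It also fails if it takes over 67 s, if anything falls off the work surface, if the arm or the gripper's body presses on something with over 40 N, if the wrist force passes 120 N, or if a joint passes its speed limit or range.

### The arm

A 7-joint arm with a two-finger parallel gripper is mounted at the origin on the work surface. World frame = base frame: x ahead of the robot, y to its left, z up, the work surface at z = 0. Lengths are in m, angles in rad, forces in N, time in s.
With the tool pointing down it reaches from about 0.425 to 0.95 m from the base axis. Payload 4.7 kg.
Tool frame: the origin (TCP) lies midway between the tips of the shut fingers; the grasp point (between the pads) lies 19 mm behind it; z points along the fingers, y is the line along which they close (so a half turn about z gives the same grasp; the last joint's range is limited). The gripper opens to 85 mm and grips with 20 to 120 N. Pads are 22 mm wide; open, the fingers measure 114 mm over their backs; the gripper's body (76 mm by 85 mm) begins 54 mm behind the grasp point. The pads swing forward as they close: fully open they stand 13 mm farther back than shut.
Start: joints at [-1.231, 0.469, -0.049, 1.532, 0.024, 1.141, -0.082], TCP at [0.243, 0.63, 0.231] pointing down, gripper open.
Joint ranges: [-2.59, 2.59], [-0.33, 1.99], [-1.39, 1.29], [0.1, 2.45], [-1.04, 4.18], [0.21, 1.99], [-2.66, 2.66]. Speed limits (rad/s): [2.57, 2.57, 3.14, 3.14, 3.14, 3.14, 3.14].

### API

Orientations are given as a unit quaternion [x, y, z, w].
In Python, from plant import manip gives the robot as it stands.
- The arm moves only by the shell command python3 -m jog 'ROWS' [OPENING] [FORCE]. ROWS is JSON, one flat list of numbers, 4 for each row, row after row: the shift along the world's x, y, z in mm, then the turn about the world's z in degrees. In form: [x, y, z, roll, x, y, z, roll, ...]. A call has exactly 8 rows; each row is the pose to reach, as a shift and turn from the pose commanded when the call began; what a row does not reach only later rows make up. A row lasts 1/8 s, in which the tool goes at most 62.5 mm and 10.7 degrees, less where a joint would pass 70% of its speed; a pose out of reach is approached as far as the arm can. A call with a gripper value outside its range is refused whole. OPENING is the finger opening in mm, from 0 to 85.4, set as the call begins (- or left out, the last holds). The fingers move at their own pace and stop on an object; FORCE is the grip in N (left out, the last holds). Time passes only in rows, so rows that repeat a pose let the fingers close, or fill a call up. It gives the time, the measured TCP pose, the force, the opening and the grip force at its end, in the units of the state.
- manip.observe(): the state, without advancing time (a new reading comes with each control period).
- manip.snapshot(name): name is "side" or "top"; returns (picture, depth): 400x640x3 uint8, red, green, blue; 400x640 float32, m along the optical axis (not along the pixel's ray), 0 where there is no reading.
- manip.camera_info(name): a dict with "fx", "fy", "cx", "cy" (pixels), "k1" (the pictures are not rectified: a ray, as slopes to the right and down, at radius r is drawn at 1 + k1 r^2 times it, then the intrinsics apply), "world_to_cam" (4x4, takes a point from world to camera coordinates). Camera axes: x right, y up, looking along -z (the intrinsics and any distortion apply to the point x, -y, -z); pixel columns grow to the right and rows downward; lengths in m; the calibration is good to about 2 mm. A picture is of the moment at which its call begins. camera_info takes no time and is no camera call.
- manip.close_job(): hands the job in; it is judged then, once.
Trained networks look in the newest picture that a camera, given by its name, has taken for a name from the list of things; names that differ only in an ending like _2 or _b are one class to them, and where a whole thing is asked for, a point or a joint stands for the part that bears it (a point fixed in the world has none). Each returns a list of dicts, best first, with "confidence" (0 to 1); they miss things now and then, are a little off and sometimes report something else, mostly with a low value. They report only what shows in the picture. A call takes as long as a camera call. They do not tell look-alikes from the thing itself.
- manip.search_frame(camera, label): "rect" ([left, top, right, bottom] in pixels, round what is visible of it).
- manip.cut_out(camera, label): "region" (400x640 bool, what is visible of it) and "rect" ([left, top, right, bottom] in pixels, round what is visible of it).
- manip.landmark_of(camera, label): "point" ([row, column] in pixels: a listed point, or the origin of a listed thing).
The state is a dict: "time_s": time; "q": joint angles; "qvel": joint speeds; "tau": joint torques, N m; "tool_pos": TCP position; "orientation": TCP orientation; "contact_force": force on the tool from outside, world axes, zero at the start; "wrist_torque": the same for the moment, N m; "width": opening from 0.0 (shut) to 1.0 (fully open); "grasp_force": force on a finger pad.
Only numpy, scipy, OpenCV 4.12 (cv2) and the standard library are available. Lean on these libraries where they do the work, as an engineer would, in place of code of your own. Each camera call takes 0.05 s, during which the arm holds its last target. There are 200 camera calls.

## Working session

There is one attempt and no reset: what is moved stays moved. The work goes in short steps, Python scripts to look and compute and a shell command to move; the robot and the scene stay as the last step left them, time stands still between calls to the robot, and variables do not carry over. Pictures are saved under pics/ and viewed, at most 10 in all, crops included, and the job is handed in when it is done.

```bash
mkdir -p pics; ls
cat > h.py <<'E'
import numpy as np,cv2
from plant import manip
def save(n,name):
    p,d=manip.snapshot(n); cv2.imwrite('pics/%s.png'%name,p[:,:,::-1]); np.save(name+'.npy',d); return p,d
def px2w(n,d,r,c):
    i=manip.camera_info(n); r=np.asarray(r,float); c=np.asarray(c,float)
    u=(c-i['cx'])/i['fx']; v=(r-i['cy'])/i['fy']; a,b=u.copy(),v.copy()
    for _ in range(8):
        s=1+i['k1']*(a*a+b*b); a,b=u/s,v/s
    P=np.stack([a*d,-b*d,-d,np.ones_like(d)],-1)
    return (P@np.linalg.inv(i['world_to_cam']).T)[...,:3]
def cloud(n,d):
    R,C=np.mgrid[:400,:640]; return px2w(n,d,R,C)
def proj(n,P):
    i=manip.camera_info(n); q=i['world_to_cam']@np.append(P,1); a,b=q[0]/-q[2],-q[1]/-q[2]
    s=1+i['k1']*(a*a+b*b); return i['cy']+i['fy']*b*s, i['cx']+i['fx']*a*s
E
python3 - <<'E'
from h import *
for n in('top','side'):
    p,d=save(n,n+'0'); X=cloud(n,d)
    i=manip.camera_info(n); print(n,np.linalg.inv(i['world_to_cam'])[:3].round(3).tolist())
    for l in ['extruder','rod_end','clip','clip_crown','wedge','tray']:
        for o in manip.landmark_of(n,l)[:4]:
            r,c=map(int,o['point']); r=min(max(r,0),399);c=min(max(c,0),639);print(l,round(o['confidence'],2),r,c,X[r,c].round(3))
s=manip.observe();print(s['time_s'],s['tool_pos'],s['orientation'],s['width'])
E
```

```text
pics
top [[0.021, 0.997, -0.071, 0.407], [-1.0, 0.021, 0.006, 0.026], [0.007, 0.07, 0.997, 1.363]]
extruder 0.93 165 352 [ 0.634 -0.118  0.018]
extruder 0.41 159 318 [0.631 0.006 0.136]
rod_end 0.76 161 281 [0.645 0.137 0.004]
clip 0.73 195 307 [0.521 0.04  0.044]
clip 0.55 162 317 [0.622 0.009 0.134]
clip 0.53 157 233 [0.649 0.302 0.045]
clip_crown 0.7 153 234 [0.663 0.298 0.05 ]
clip_crown 0.67 194 306 [0.525 0.044 0.042]
clip_crown 0.49 156 316 [0.642 0.012 0.134]
clip_crown 0.37 125 278 [0.778 0.152 0.004]
wedge 0.7 216 357 [ 0.452 -0.137  0.025]
wedge 0.65 270 253 [0.256 0.223 0.025]
wedge 0.54 291 416 [ 0.193 -0.349  0.026]
tray 0.62 202 230 [0.494 0.316 0.003]
side [[0.997, 0.064, -0.054, 0.414], [-0.083, 0.74, -0.667, -0.729], [-0.002, 0.669, 0.743, 0.943]]
extruder 0.87 262 385 [ 0.614 -0.193  0.117]
rod_end 0.6 171 366 [0.619 0.114 0.119]
clip 0.78 202 377 [ 0.625 -0.018  0.133]
clip 0.77 157 368 [0.659 0.274 0.025]
clip 0.65 218 332 [0.517 0.047 0.   ]
clip_crown 0.8 194 381 [0.64  0.007 0.135]
clip_crown 0.76 146 364 [0.65  0.31  0.043]
clip_crown 0.56 212 333 [ 0.414 -0.729  0.943]
wedge 0.75 368 208 [ 0.199 -0.371  0.021]
wedge 0.74 273 315 [ 0.452 -0.149  0.021]
wedge 0.67 178 245 [0.26  0.215 0.021]
tray 0.81 158 315 [0.487 0.307 0.004]
0.7 [0.24327753 0.62965032 0.23136225] [ 1.83352351e-01  9.83047258e-01  6.13345728e-05 -2.87163674e-05] 1.0024815121543629
```

View pics/top0.png

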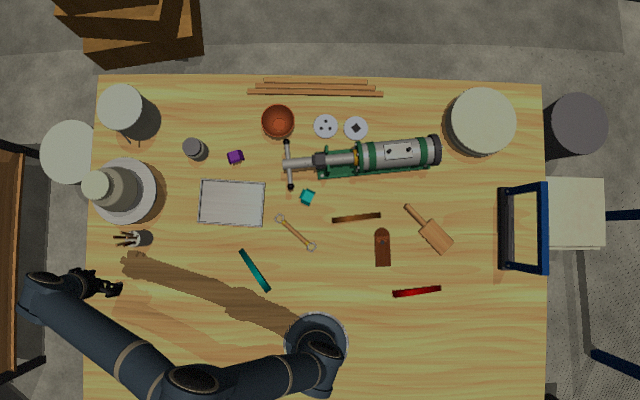

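View pics/side0.png

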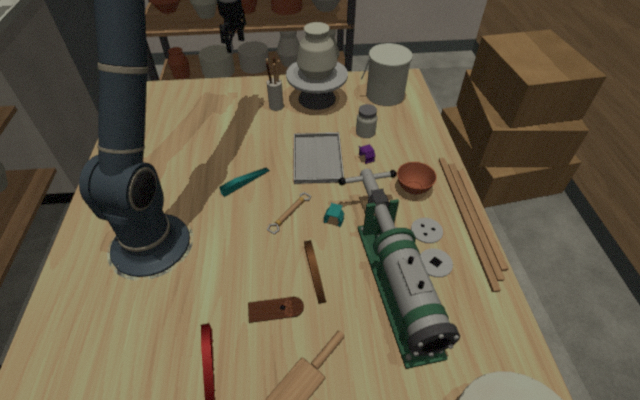

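The top view shows the wooden wedge at about (row 216, col 357). The steel clip is on the rod at (160, 317), the cross-bar is at col 288, and the tray is at (203, 231). The turquoise and red wedges and the turquoise and purple clips are look-alikes. Next I'll measure the exact lines.

```bash
cat > m.py <<'E'
from h import *
for n in('top','side'):
    d=np.load(n+'0.npy'); X=cloud(n,d); ok=d>0
    def sel(x0,x1,y0,y1,z0,z1): 
        m=ok&(X[...,0]>x0)&(X[...,0]<x1)&(X[...,1]>y0)&(X[...,1]<y1)&(X[...,2]>z0)&(X[...,2]<z1); return X[m]
    print('==',n)
    P=sel(.38,.52,-.25,-.03,.006,.06)
    u,s,v=np.linalg.svd(P[:,:2]-P[:,:2].mean(0),full_matrices=False); dr=v[0]; t=(P[:,:2]-P[:,:2].mean(0))@dr
    mid=P[:,:2].mean(0)+dr*(t.min()+t.max())/2
    print('wedge',len(P),P.mean(0),'dir',dr,'mid',mid,'len',np.ptp(t))
    for k in np.linspace(t.min(),t.max(),8)[:-1]:
        q=P[(t>=k)&(t<k+np.ptp(t)/7)]; 
        if len(q): print('   %.3f zmax %.3f xy %s'%(k,np.percentile(q[:,2],90),q[:,:2].mean(0).round(4)))
    # rod along -y, bins
    for y in np.arange(.19,-.42,-.02):
        q=sel(.56,.72,y-.01,y+.01,.085,.25)
        if len(q)>3:
            zt=np.percentile(q[:,2],95); e=q[q[:,2]>zt-.006]
            print('  y %.2f n%d x %.4f [%.3f %.3f] ztop %.4f xmid_top %.4f'%(y,len(q),q[:,0].mean(),q[:,0].min(),q[:,0].max(),zt,e[:,0].mean()))
    T=manip.cut_out(n,'tray')[0]; Q=X[T['region']&ok]; h=cv2.minAreaRect((Q[:,:2]*1000).astype(np.float32)); print('tray',h,np.percentile(Q[:,2],[5,50,95]))
E
python3 m.py
```

```text
== top
wedge 448 [ 0.44044899 -0.14815124  0.01799042] dir [-0.16461995 -0.98635707] mid [ 0.44199159 -0.13890846] len 0.2378790049006651
   -0.128 zmax 0.034 xy [ 0.4623 -0.0444]
   -0.094 zmax 0.036 xy [ 0.4446 -0.0718]
   -0.060 zmax 0.036 xy [ 0.4425 -0.1045]
   -0.026 zmax 0.029 xy [ 0.4482 -0.1389]
   0.008 zmax 0.021 xy [ 0.4509 -0.1742]
   0.042 zmax 0.013 xy [ 0.4389 -0.2086]
   0.076 zmax 0.012 xy [ 0.4078 -0.235 ]
  y 0.13 n14 x 0.6327 [0.599 0.695] ztop 0.1242 xmid_top 0.6173
  y 0.11 n181 x 0.6421 [0.560 0.702] ztop 0.1245 xmid_top 0.6212
  y 0.09 n100 x 0.6029 [0.560 0.644] ztop 0.1242 xmid_top 0.6188
  y 0.07 n60 x 0.6215 [0.608 0.639] ztop 0.1260 xmid_top 0.6215
  y 0.05 n58 x 0.6235 [0.608 0.642] ztop 0.1263 xmid_top 0.6249
  y 0.03 n63 x 0.6263 [0.612 0.644] ztop 0.1423 xmid_top 0.6303
  y 0.01 n88 x 0.6283 [0.607 0.655] ztop 0.1396 xmid_top 0.6302
  y -0.01 n109 x 0.6335 [0.608 0.675] ztop 0.1396 xmid_top 0.6379
  y -0.03 n111 x 0.6276 [0.592 0.674] ztop 0.1429 xmid_top 0.6271
  y -0.05 n62 x 0.6342 [0.618 0.654] ztop 0.1250 xmid_top 0.6353
  y -0.07 n69 x 0.6363 [
[... 2940 characters left out ...]
.705] ztop 0.1537 xmid_top 0.6644
  y -0.27 n313 x 0.6535 [0.622 0.710] ztop 0.1535 xmid_top 0.6654
  y -0.29 n397 x 0.6597 [0.624 0.713] ztop 0.1673 xmid_top 0.6692
  y -0.31 n365 x 0.6600 [0.626 0.712] ztop 0.1499 xmid_top 0.6716
  y -0.33 n371 x 0.6642 [0.628 0.720] ztop 0.1519 xmid_top 0.6745
  y -0.35 n444 x 0.6648 [0.628 0.718] ztop 0.1512 xmid_top 0.6752
  y -0.37 n343 x 0.6683 [0.628 0.720] ztop 0.1577 xmid_top 0.6827
  y -0.39 n867 x 0.6701 [0.628 0.719] ztop 0.1570 xmid_top 0.6782
  y -0.41 n21 x 0.6438 [0.640 0.648] ztop 0.1340 xmid_top 0.6433
tray ((496.352294921875, 277.1954650878906), (348.9710693359375, 166.34414672851562), 85.73990631103516) [0.00081797 0.00464752 0.01866462]
```

```bash
python3 -m jog '[30,-60,0,-10,60,-120,0,-20,90,-180,0,-30,120,-240,0,-40,150,-300,0,-50,170,-360,0,-60,190,-420,0,-61,200,-480,0,-61]' 60 40 & 
wait
cat > w.py <<'E'
from h import *
import sys
for n in('top','side'):
    d=np.load(n+'0.npy'); p=cv2.imread('pics/%s0.png'%n); X=cloud(n,d)
    hsv=cv2.cvtColor(p,cv2.COLOR_BGR2HSV)
    m=(d>0)&(X[...,0]>.41)&(X[...,0]<.50)&(X[...,1]>-.26)&(X[...,1]<-.03)&(X[...,2]>.012)&(X[...,2]<.05)
    k,lab,st,_=cv2.connectedComponentsWithStats(m.astype(np.uint8))
    P=X[lab==1+st[1:,4].argmax()]
    top=np.array([P[(P[:,1]>y-.008)&(P[:,1]<=y+.008)].mean(0) for y in np.arange(-.07,-.17,-.016)])
    f=np.polyfit(top[:,1],top[:,0],1); print(n,len(P),'slope',f,'x at -.08',np.polyval(f,-.08),'yrange',P[:,1].min(),P[:,1].max())
    print(top.round(4).tolist())
    for z in (.028,):
        Q=P[P[:,2]>z]; print(' heel top y',Q[:,1].min(),Q[:,1].max(),'x',Q[:,0].min(),Q[:,0].max())
E
python3 w.py
```

```text
time_s: 1.8
tool_pos: [0.4394, 0.1696, 0.2318]
orientation: [0.657, 0.754, 0.001, 0.0]
contact_force: [1.6, 0.0, -0.2]
width: 0.703
grasp_force: 0.0
top 226 slope [-0.1417743   0.42993283] x at -.08 0.4412747773027316 yrange -0.206218428354027 -0.049651849181188264
[[0.4395, -0.0697, 0.0333], [0.4425, -0.0858, 0.034], [0.4443, -0.1016, 0.0327], [0.4464, -0.1176, 0.0302], [0.4494, -0.1339, 0.0265], [0.4509, -0.1498, 0.0228], [0.4534, -0.1653, 0.02]]
 heel top y -0.14361751887821458 -0.05215539694681697 x 0.4294255964321601 0.4591262408415543
side 390 slope [-0.15670522  0.42957229] x at -.08 0.4421087059326624 yrange -0.19301161982767845 -0.04948106827597776
[[0.4407, -0.0703, 0.0302], [0.4431, -0.0863, 0.0304], [0.4454, -0.1024, 0.0298], [0.4482, -0.1181, 0.0273], [0.4501, -0.1341, 0.0231], [0.4534, -0.1497, 0.0195], [0.4555, -0.1655, 0.0166]]
 heel top y -0.12387274185642771 -0.04948106827597776 x 0.42947072463998653 0.45742098606078113
```

```bash
python3 -m jog '[0,-60,0,0,-1,-120,-20,0,-2,-180,-60,0,-2,-224,-100,0,-2,-224,-150,0,-2,-224,-195,0,-2,-224,-220,0,-2,-224,-227,0]' && python3 -m jog '[0,0,0,0,0,0,0,0,0,0,0,0,0,0,0,0,0,0,0,0,0,0,0,0,0,0,0,0,0,0,0,0]' 0 60
```

```text
time_s: 2.8
tool_pos: [0.4359, -0.0526, 0.0032]
orientation: [0.657, 0.754, -0.001, -0.001]
contact_force: [-0.7, 0.1, 0.2]
width: 0.703
grasp_force: 0.0
time_s: 3.8
tool_pos: [0.4377, -0.0525, 0.0056]
orientation: [0.657, 0.754, 0.001, 0.001]
contact_force: [-1.3, 0.4, 7.3]
width: 0.22
grasp_force: 58.9
```

```bash
python3 -m jog '[0,0,0,0,0,0,0,0,0,0,0,0,0,0,1,0,2,-10,2,0,3,-20,2,0,3,-22,2,0,3,-22,2,0]' 50 60 && python3 -m jog '[0,0,0,0,0,0,0,0,0,0,0,0,0,0,0,0,0,0,0,0,0,0,0,0,0,0,0,0,0,0,0,0]' 0 60
python3 -c "
from h import *
p,d=save('side','side1'); cv2.imwrite('pics/s1c.png',cv2.resize(p[200:340,240:400,::-1],None,fx=4,fy=4))"
```

```text
time_s: 4.8
tool_pos: [0.4395, -0.0749, 0.0063]
orientation: [0.657, 0.754, 0.0, -0.0]
contact_force: [0.3, 0.5, -0.5]
width: 0.586
grasp_force: 0.0
time_s: 5.8
tool_pos: [0.4399, -0.0743, 0.0065]
orientation: [0.657, 0.754, 0.0, 0.0]
contact_force: [0.3, 1.5, 5.1]
width: 0.22
grasp_force: 59.5
```

View pics/s1c.png

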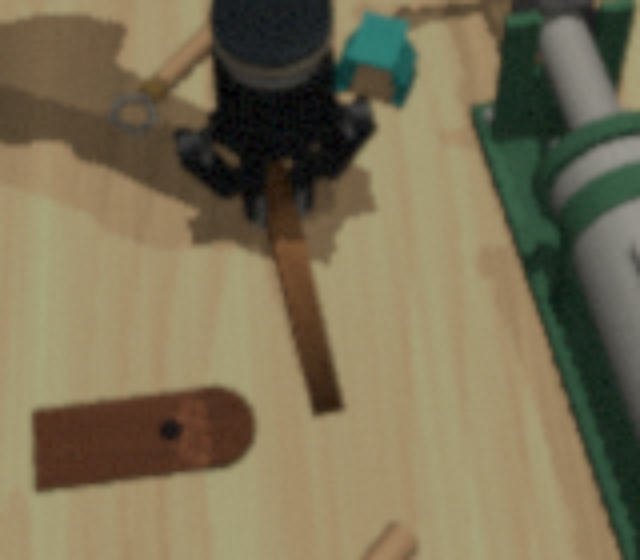

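The side view shows the heel held squarely in the pads, with the toe free at about (400, 325) in the crop. Now I'll lift it and carry it to a point behind the clip.

```bash
python3 -m jog '[0,0,30,0,0,0,80,0,0,20,130,0,0,60,165,-1.3,20,110,180,-1.3,50,155,180,-1.3,80,200,180,-1.3,110,240,180,-1.3]' && python3 -m jog '[20,15,0,0,40,30,0,0,50,36,0,0,54,38,0,0,54,38,0,0,54,38,0,0,54,38,0,0,54,38,0,0]'
```

```text
time_s: 6.85
tool_pos: [0.5497, 0.1669, 0.1855]
orientation: [0.665, 0.747, -0.001, -0.0]
contact_force: [-0.4, -0.3, -0.9]
width: 0.222
grasp_force: 58.9
time_s: 7.85
tool_pos: [0.6034, 0.2034, 0.1865]
orientation: [0.665, 0.746, 0.0, -0.0]
contact_force: [0.9, -0.5, -1.0]
width: 0.223
grasp_force: 58.9
```

```bash
cat > a.py <<'E'
from h import *
import sys
tag=sys.argv[1]
s=manip.observe(); tp=s['tool_pos']; zb=tp[2]-.006
for n in('top','side'):
    p,d=save(n,n+tag); X=cloud(n,d); ok=d>0
    def sel(x0,x1,y0,y1,z0,z1): 
        m=ok&(X[...,0]>x0)&(X[...,0]<x1)&(X[...,1]>y0)&(X[...,1]<y1)&(X[...,2]>z0)&(X[...,2]<z1); return X[m]
    print(n,tp.round(4))
    for y in np.arange(.19,.0,-.012):
        q=sel(.56,.70,y-.006,y+.006,zb-.004,.3)
        if len(q)>3 : print('  wedge y %.3f n%d x %.4f [%.3f %.3f] z %.4f'%(y,len(q),q[:,0].mean(),q[:,0].min(),q[:,0].max(),np.median(q[:,2])))
    r,c=map(int,proj(n,[.625,.05,.13])); r0,c0=max(r-55,0),max(c-70,0)
    cv2.imwrite('pics/%s%s_c.png'%(n,tag),cv2.resize(p[r0:r0+110,c0:c0+140,::-1],None,fx=5,fy=5))
a=cv2.imread('pics/top%s_c.png'%tag); b=cv2.imread('pics/side%s_c.png'%tag)
cv2.imwrite('pics/both%s.png'%tag,cv2.resize(np.hstack([a,b]),(800,int(800*a.shape[0]/(a.shape[1]+b.shape[1])))))
E
python3 a.py A
```

```text
top [0.6034 0.2034 0.1865]
  wedge y 0.190 n20 x 0.5764 [0.561 0.596] z 0.2358
  wedge y 0.178 n34 x 0.5996 [0.582 0.615] z 0.2128
  wedge y 0.166 n32 x 0.6034 [0.594 0.615] z 0.2111
  wedge y 0.154 n32 x 0.6046 [0.596 0.616] z 0.2086
  wedge y 0.142 n32 x 0.6056 [0.597 0.617] z 0.2050
  wedge y 0.130 n28 x 0.6077 [0.599 0.621] z 0.2026
  wedge y 0.118 n33 x 0.6101 [0.600 0.622] z 0.2001
  wedge y 0.106 n27 x 0.6109 [0.602 0.622] z 0.1981
  wedge y 0.094 n28 x 0.6125 [0.602 0.623] z 0.1954
  wedge y 0.082 n28 x 0.6135 [0.604 0.623] z 0.1924
  wedge y 0.070 n26 x 0.6157 [0.606 0.627] z 0.1893
  wedge y 0.058 n26 x 0.6187 [0.608 0.628] z 0.1865
side [0.6034 0.2034 0.1865]
  wedge y 0.190 n488 x 0.5996 [0.561 0.662] z 0.2632
  wedge y 0.178 n63 x 0.6005 [0.588 0.619] z 0.2119
  wedge y 0.166 n40 x 0.6070 [0.599 0.620] z 0.2081
  wedge y 0.154 n33 x 0.6085 [0.601 0.622] z 0.2049
  wedge y 0.142 n35 x 0.6106 [0.602 0.622] z 0.2028
  wedge y 0.130 n36 x 0.6121 [0.604 0.623] z 0.1995
  wedge y 0.118 n34 x 0.6139 [0.605 0.626] z 0.1973
  wedge y 0.106 n39 x 0.6146 [0.606 0.627] z 0.1946
  wedge y 0.094 n31 x 0.6178 [0.608 0.628] z 0.1923
  wedge y 0.082 n32 x 0.6185 [0.609 0.630] z 0.1895
  wedge y 0.070 n34 x 0.6208 [0.611 0.632] z 0.1868
  wedge y 0.058 n32 x 0.6214 [0.612 0.631] z 0.1833
```

View pics/bothA.png

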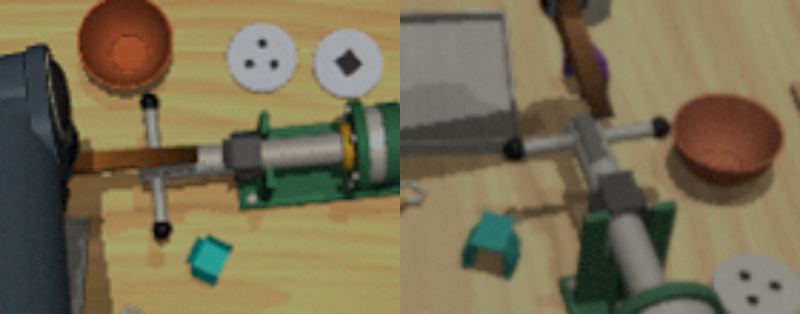

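The wedge is in line with the rod to within about 5 mm and 0.7°, and its toe is about 25 mm short of the clip. Next I'll correct that and lower it onto the rod's top.

```bash
python3 -m jog '[3,0,0,-0.7,5,0,-10,-0.7,5,0,-25,-0.7,5,0,-40,-0.7,5,0,-48,-0.7,5,0,-52,-0.7,5,0,-54,-0.7,5,0,-54,-0.7]' && python3 a.py B | head -60
python3 - <<'E'
from h import *
for n in('top','side'):
    d=np.load(n+'A.npy'); X=cloud(n,d)
    for y in np.arange(.05,-.06,-.006):
        q=X[(d>0)&(X[...,0]>.615)&(X[...,0]<.65)&(abs(X[...,1]-y)<.003)&(X[...,2]>.115)&(X[...,2]<.17)]
        if len(q): print(n,'y %.3f'%y,len(q),'z',np.percentile(q[:,2],[20,50,90]).round(4),'x',q[:,0].min().round(3),q[:,0].max().round(3))
E
```

```text
time_s: 8.95
tool_pos: [0.6088, 0.2035, 0.1326]
orientation: [0.67, 0.742, 0.0, 0.0]
contact_force: [-0.5, 0.2, -0.6]
width: 0.22
grasp_force: 58.9
top [0.6088 0.2035 0.1326]
  wedge y 0.190 n26 x 0.5803 [0.560 0.601] z 0.1844
  wedge y 0.178 n30 x 0.6010 [0.580 0.618] z 0.1572
  wedge y 0.166 n53 x 0.6040 [0.585 0.626] z 0.1610
  wedge y 0.154 n27 x 0.6093 [0.601 0.619] z 0.1536
  wedge y 0.142 n30 x 0.6107 [0.601 0.623] z 0.1509
  wedge y 0.130 n32 x 0.6122 [0.603 0.624] z 0.1490
  wedge y 0.118 n26 x 0.6148 [0.605 0.624] z 0.1455
  wedge y 0.106 n24 x 0.6141 [0.605 0.626] z 0.1432
  wedge y 0.094 n27 x 0.6160 [0.607 0.626] z 0.1412
  wedge y 0.082 n23 x 0.6184 [0.609 0.626] z 0.1376
  wedge y 0.070 n23 x 0.6218 [0.613 0.632] z 0.1348
  wedge y 0.058 n18 x 0.6228 [0.614 0.631] z 0.1323
  wedge y 0.046 n7 x 0.6247 [0.619 0.630] z 0.1239
  wedge y 0.034 n12 x 0.6255 [0.616 0.633] z 0.1246
  wedge y 0.022 n26 x 0.6302 [0.614 0.644] z 0.1382
  wedge y 0.010 n51 x 0.6297 [0.610 0.654] z 0.1347
side [0.6088 0.2035 0.1326]
  wedge y 0.190 n510 x 0.6022 [0.560 0.670] z 0.2159
  wedge y 0.1
[... 2039 characters left out ...]
.1324 0.1329 0.1369] x 0.617 0.65
side y 0.008 25 z [0.1316 0.1328 0.1347] x 0.616 0.649
side y 0.002 22 z [0.1311 0.1333 0.1352] x 0.616 0.648
side y -0.004 28 z [0.1306 0.1325 0.1347] x 0.615 0.649
side y -0.010 29 z [0.1208 0.1307 0.1342] x 0.617 0.649
side y -0.016 44 z [0.1196 0.1279 0.1338] x 0.62 0.649
side y -0.022 16 z [0.118  0.1197 0.1239] x 0.615 0.647
side y -0.028 21 z [0.1193 0.1204 0.1316] x 0.615 0.649
side y -0.034 19 z [0.1185 0.1197 0.1242] x 0.615 0.65
side y -0.040 17 z [0.118  0.12   0.1231] x 0.625 0.649
side y -0.046 18 z [0.1184 0.1198 0.1223] x 0.627 0.647
side y -0.052 16 z [0.1186 0.1199 0.123 ] x 0.629 0.65
side y -0.058 17 z [0.1175 0.1203 0.1235] x 0.628 0.648
```

The clip's crown is centred near (0.632, 0.000) and the wedge line passes within 1 mm of that. I'll lower it about 2 mm and start it in.

```bash
python3 -m jog '[1,0,-1,0,1,0,-2,0,2,-8,-2,0,3,-16,-2,0,4,-24,-2,0,5,-32,-2,0,6,-40,-2,0,7,-48,-2,0]'; python3 a.py C >/dev/null
```

```text
time_s: 10.05
tool_pos: [0.6157, 0.1548, 0.1303]
orientation: [0.67, 0.742, 0.0, 0.0]
contact_force: [1.2, -0.0, -1.1]
width: 0.219
grasp_force: 58.9
```

View pics/bothC.png

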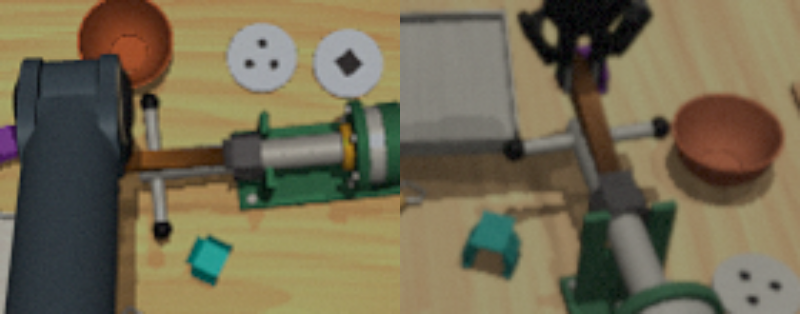

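The toe is under the lip and centred, with no resistance yet. I'll keep pushing.

```bash
python3 -m jog '[1,-6,0,0,1.5,-12,0,0,2,-18,0,0,3,-24,0,0,3.5,-30,0,0,4,-36,0,0,5,-42,0,0,5.5,-48,0,0]'; python3 -m jog '[0.5,-5,0,0,1,-10,0,0,1.5,-15,0,0,2,-20,0,0,3,-25,0,0,3.5,-30,0,0,4,-35,0,0,4.5,-38,0,0]'; python3 a.py D |sed -n '/side/,$p'
```

```text
time_s: 11.15
tool_pos: [0.6206, 0.111, 0.1302]
orientation: [0.669, 0.743, 0.001, -0.002]
contact_force: [-0.6, 9.4, -1.3]
width: 0.22
grasp_force: 58.7
time_s: 12.15
tool_pos: [0.6248, 0.0731, 0.1299]
orientation: [0.669, 0.743, 0.001, -0.002]
contact_force: [-0.9, 9.2, -1.9]
width: 0.221
grasp_force: 58.6
side [0.6248 0.0731 0.1299]
  wedge y 0.094 n9 x 0.6519 [0.629 0.688] z 0.1571
  wedge y 0.082 n84 x 0.6434 [0.565 0.690] z 0.1867
  wedge y 0.070 n332 x 0.6389 [0.562 0.692] z 0.2103
  wedge y 0.058 n575 x 0.6128 [0.564 0.685] z 0.2146
  wedge y 0.046 n187 x 0.6197 [0.571 0.659] z 0.2683
  wedge y 0.034 n239 x 0.6266 [0.604 0.648] z 0.2752
  wedge y 0.022 n22 x 0.6334 [0.616 0.648] z 0.1548
  wedge y 0.010 n88 x 0.6302 [0.607 0.660] z 0.1491
```

View pics/bothD.png

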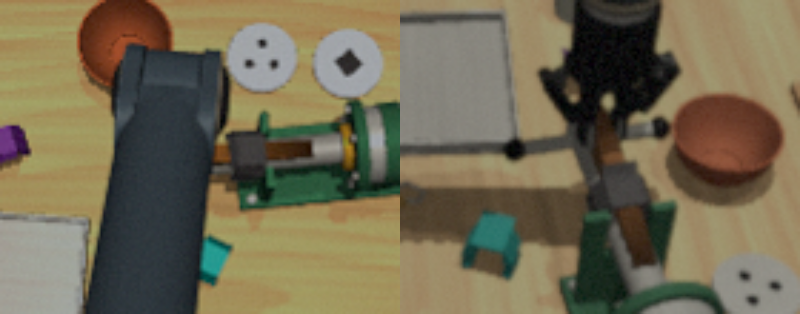

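The wedge has passed well under the clip: its toe is beyond the fork and the crown is up about 15 mm. The push is still 9 N, so I'll go a little further.

```bash
python3 -m jog '[0.3,-3,0,0,0.6,-6,0,0,1,-8,0,0,1,-10,0,0,1.3,-12,0,0,1.5,-14,0,0,1.5,-14,0,0,1.5,-14,0,0]'
cat > c.py <<'E'
from h import *
for n in('top','side'):
    d=manip.snapshot(n)[1]; X=cloud(n,d)
    for y in np.arange(.034,-.05,-.006):
        q=X[(d>0)&(X[...,0]>.605)&(X[...,0]<.66)&(abs(X[...,1]-y)<.003)&(X[...,2]>.115)&(X[...,2]<.19)]
        if len(q): print(n,'y %.3f'%y,len(q),'z',np.percentile(q[:,2],[50,75,90]).round(4),'x',q[:,0].min().round(3),q[:,0].max().round(3))
E
python3 c.py
```

```text
time_s: 13.25
tool_pos: [0.6274, 0.0545, 0.1306]
orientation: [0.67, 0.742, -0.0, 0.001]
contact_force: [-0.2, 0.5, -1.1]
width: 0.222
grasp_force: 58.8
top y 0.016 5 z [0.1228 0.1246 0.1494] x 0.607 0.621
top y 0.010 26 z [0.1563 0.1598 0.1606] x 0.606 0.643
top y 0.004 31 z [0.1543 0.1567 0.1583] x 0.606 0.654
top y -0.002 32 z [0.152  0.1543 0.1558] x 0.607 0.654
top y -0.008 31 z [0.153  0.1539 0.1558] x 0.608 0.654
top y -0.014 30 z [0.15   0.1535 0.1544] x 0.608 0.659
top y -0.020 22 z [0.1452 0.1506 0.1522] x 0.609 0.658
top y -0.026 28 z [0.1419 0.1453 0.1482] x 0.605 0.657
top y -0.032 24 z [0.1432 0.1451 0.1475] x 0.605 0.649
top y -0.038 18 z [0.1421 0.144  0.1458] x 0.619 0.645
top y -0.044 17 z [0.1415 0.1435 0.1446] x 0.623 0.645
side y 0.034 21 z [0.1545 0.1551 0.1569] x 0.621 0.641
side y 0.028 8 z [0.1542 0.156  0.1571] x 0.623 0.639
side y 0.022 8 z [0.1601 0.1618 0.1621] x 0.621 0.648
side y 0.016 46 z [0.1577 0.1602 0.1621] x 0.606 0.66
side y 0.010 44 z [0.1534 0.155  0.1565] x 0.607 0.659
side y 0.004 45 z [0.1516 0.1531 0.1546] x 0.607 0.654
side y -0.002 45 z [0.1505 0.1524 0.1531] x 0.609 0.659
side y -0.008 51 z [0.1482 0.1512 0.1526] x 0.609 0.657
side y -0.014 57 z [0.1466 0.1491 0.1509] x 0.611 0.66
side y -0.020 56 z [0.1436 0.1472 0.1493] x 0.612 0.659
side y -0.026 35 z [0.139  0.1413 0.1434] x 0.607 0.66
side y -0.032 54 z [0.1319 0.1391 0.1413] x 0.605 0.648
side y -0.038 25 z [0.1381 0.1403 0.1417] x 0.626 0.649
side y -0.044 24 z [0.1384 0.1395 0.1404] x 0.625 0.649
```

The push force fell away to nearly zero and the crown now sits 19 mm up, lying on the slope, so the jaws have let go. I'll lift gently so the clip doesn't slide off.

```bash
python3 -m jog '[0,0,3,0,0,0,8,0,0,0,15,0,0,0,24,0,0,0,34,0,0,0,44,0,0,0,52,0,0,0,58,0]'; python3 a.py E >/dev/null
```

```text
time_s: 14.35
tool_pos: [0.6272, 0.0555, 0.189]
orientation: [0.67, 0.742, 0.0, 0.0]
contact_force: [0.2, 0.6, -2.1]
width: 0.224
grasp_force: 58.8
```

View pics/bothE.png

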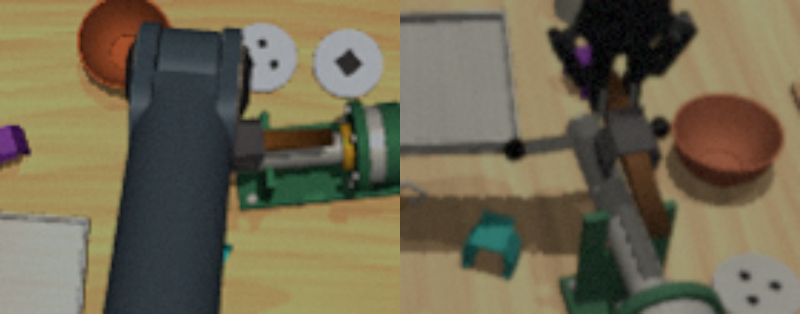

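The clip rides astride the wedge and is clear of the rod. I'll carry it slowly to the tray.

```bash
python3 -m jog '[0,1,5,0,-1,3,10,0,-3,7,15,0,-6,13,20,0,-10,22,25,0,-15,34,28,0,-22,49,30,0,-30,67,30,0]' | head -2 && python3 -m jog '[-9,20,0,0,-18,40,0,0,-27,60,0,0,-36,80,0,0,-45,100,0,0,-54,120,0,0,-63,140,0,0,-71,160,0,0]' |head -2&& python3 -m jog '[-9,20,0,0,-17,39,0,0,-24,55,0,0,-30,68,0,0,-35,78,0,0,-38,86,0,0,-40,91,0,0,-41,93,0,0]'
python3 - <<'E'
from h import *
p,d=save('side','side2'); p2,d2=save('top','top2')
cv2.imwrite('pics/F.png',np.hstack([cv2.resize(p[60:230,240:440,::-1],None,fx=2,fy=2),cv2.resize(p2[110:280,160:360,::-1],None,fx=2,fy=2)]))
E
```

```text
time_s: 15.45
tool_pos: [0.5965, 0.1238, 0.2184]
time_s: 16.45
tool_pos: [0.5248, 0.2841, 0.2181]
time_s: 17.45
tool_pos: [0.4852, 0.3754, 0.2183]
orientation: [0.67, 0.742, -0.0, 0.0]
contact_force: [0.1, -0.8, -0.4]
width: 0.22
grasp_force: 58.9
```

View pics/F.png

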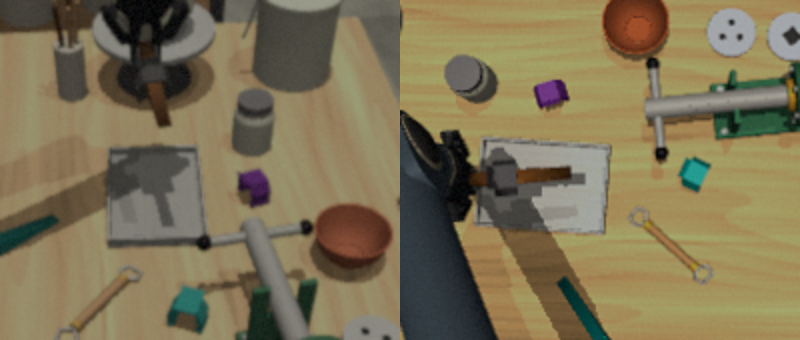

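The clip is still on the wedge, over the tray. Next I'll lower it, release it with a small opening and retreat.

```bash
python3 -m jog '[0,0,-8,0,0,0,-24,0,0,0,-45,0,0,0,-66,0,0,0,-87,0,0,0,-108,0,0,0,-128,0,0,0,-145,0]' |head -2; python3 -m jog '[0,0,-10,0,0,0,-18,0,0,0,-26,0,0,0,-34,0,0,0,-42,0,0,0,-50,0,0,0,-56,0,0,0,-60,0]'; python3 -m jog '[0,0,0,0,0,0,0,0,0,0,0,0,0,0,0,0,0,0,0,0,0,0,0,0,0,0,0,0,0,0,0,0]' 36
python3 - <<'E'
from h import *
p,d=save('side','side3'); p2,d2=save('top','top3')
cv2.imwrite('pics/G.png',np.hstack([cv2.resize(p[100:220,240:390,::-1],(400,320)),cv2.resize(p2[150:270,170:320,::-1],(400,320))]))
E
```

```text
time_s: 18.55
tool_pos: [0.4846, 0.3748, 0.0714]
time_s: 19.55
tool_pos: [0.4852, 0.3754, 0.013]
orientation: [0.67, 0.742, 0.0, 0.0]
contact_force: [-0.2, 0.3, -0.7]
width: 0.221
grasp_force: 59.0
time_s: 20.55
tool_pos: [0.4851, 0.3754, 0.0133]
orientation: [0.67, 0.742, 0.0, -0.0]
contact_force: [0.7, -0.4, 0.2]
width: 0.422
grasp_force: 0.0
```

View pics/G.png

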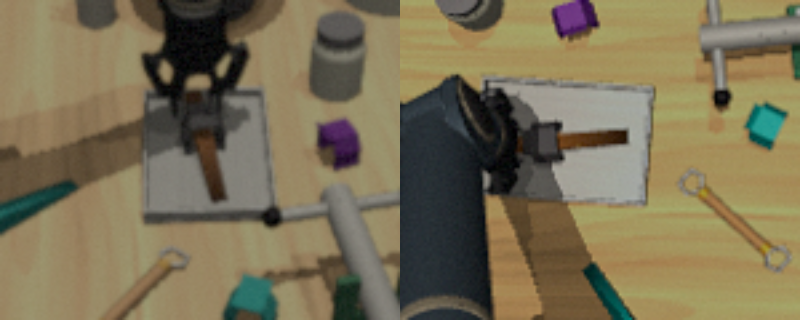

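The wedge lies in the tray with the clip standing astride it, and the fingers are open. I'll rise clear and measure the rod's end.

```bash
python3 -m jog '[0,0,10,0,0,0,30,0,0,0,60,0,0,0,110,0,0,0,150,0,0,0,180,0,0,0,200,0,0,0,200,0]'
python3 - <<'E'
from h import *
for n in('top','side'):
    p,d=save(n,n+'4'); X=cloud(n,d)
    m=(d>0)&(X[...,2]>.095)&(X[...,2]<.135)
    q=X[m&(abs(X[...,0]-.62)<.01)&(X[...,1]>.06)&(X[...,1]<.2)]; print(n,'rod end y',np.sort(q[:,1])[-5:].round(4))
    b=X[m&(X[...,1]>.05)&(X[...,1]<.15)&((abs(X[...,0]-.58)<.012)|(abs(X[...,0]-.668)<.015))]; print(' bar',[ (b[k][:,:2].mean(0).round(4)) for k in (b[:,0]<.62,b[:,0]>.62)])
    for l,(x,y) in dict(clip=(.49,.31),wedge=(.49,.25)).items():
        q=X[(d>0)&(abs(X[...,0]-x)<.06)&(abs(X[...,1]-y)<.13)&(X[...,2]>.03)&(X[...,2]<.1)]; print(l,q.mean(0).round(3),q[:,2].max().round(3))
E
```

```text
time_s: 21.65
tool_pos: [0.4862, 0.376, 0.2165]
orientation: [0.67, 0.742, 0.003, 0.0]
contact_force: [0.1, 0.2, -0.2]
width: 0.418
grasp_force: 0.0
top rod end y [0.1204 0.1213 0.1238 0.1243 0.1245]
 bar [array([0.5798, 0.0977]), array([0.6674, 0.1093])]
clip [0.488 0.344 0.044] 0.056
wedge [0.488 0.337 0.045] 0.056
side rod end y [0.1218 0.1221 0.1238 0.125  0.125 ]
 bar [array([0.5807, 0.0962]), array([0.6681, 0.1067])]
clip [0.489 0.34  0.042] 0.055
wedge [0.49  0.333 0.043] 0.055
```

```bash
python3 -m jog '[25,-40,0,0,52,-85,0,0,80,-130,0,0,107,-174,0,0,125,-203,0,0,130,-211,0,0,130,-211,-20,0,130,-211,-60,0]' 0 40; python3 -m jog '[0,0,-20,0,0,0,-45,0,0,0,-60,0,0,0,-67,0,0,0,-67,0,1,-5,-67,0,1,-10,-67,0,2,-15,-67,0]'
```

```text
time_s: 22.75
tool_pos: [0.6154, 0.1665, 0.1535]
orientation: [0.669, 0.743, 0.002, 0.0]
contact_force: [-0.1, 1.0, -1.3]
width: -0.001
grasp_force: 0.0
time_s: 23.75
tool_pos: [0.6173, 0.1488, 0.0868]
orientation: [0.67, 0.742, 0.0, 0.0]
contact_force: [-0.2, 0.2, -0.0]
width: 0.001
grasp_force: 0.0
```

```bash
python3 -m jog '[1,-8,0,0,2,-16,0,0,3,-24,0,0,4,-32,0,0,5,-40,0,0,6,-48,0,0,6.5,-56,0,0,7.5,-64,0,0]'; python3 -m jog '[1,-8,0,0,2,-16,0,0,3,-23,0,0,3.5,-30,0,0,4,-36,0,0,5,-42,0,0,5.5,-46,0,0,5.5,-46,0,0]'
```

```text
time_s: 24.75
tool_pos: [0.6242, 0.091, 0.0865]
orientation: [0.669, 0.744, 0.002, -0.003]
contact_force: [-1.5, 9.6, 1.4]
width: 0.0
grasp_force: 5.0
time_s: 25.75
tool_pos: [0.63, 0.0437, 0.0865]
orientation: [0.669, 0.743, 0.002, -0.002]
contact_force: [-1.1, 7.7, 2.3]
width: 0.002
grasp_force: 3.8
```

Pushing at about 10 N, as expected. I'll continue gently until the hard stop.

```bash
python3 -m jog '[0.5,-4,0,0,1,-8,0,0,1.5,-12,0,0,2,-16,0,0,2,-19,0,0,2.5,-22,0,0,2.5,-22,0,0,2.5,-22,0,0]';  python3 -m jog '[0.2,-2,0,0,0.5,-4,0,0,0.7,-6,0,0,0.7,-6,0,0,0.7,-6,0,0,0.7,-6,0,0,0.7,-6,0,0,0.7,-6,0,0]'
```

```text
time_s: 26.75
tool_pos: [0.6326, 0.022, 0.0865]
orientation: [0.669, 0.743, 0.002, -0.002]
contact_force: [-1.0, 8.4, 1.3]
width: 0.002
grasp_force: 4.0
time_s: 27.75
tool_pos: [0.6328, 0.0205, 0.0866]
orientation: [0.668, 0.744, 0.003, -0.004]
contact_force: [-2.8, 14.4, 4.1]
width: 0.002
grasp_force: 7.6
```

```bash
python3 -m jog '[0.3,-3,0,0,0.7,-6,0,0,1,-9,0,0,1,-9,0,0,1,-9,0,0,1,-9,0,0,1,-9,0,0,1,-9,0,0]';  python3 -m jog '[-1,15,0,0,-3,30,0,0,-5,50,0,0,-8,80,0,0,-8,90,40,0,-8,100,90,0,-8,130,130,0,-8,150,140,0]'
python3 - <<'E'
from h import *
for n in('top','side'):
    p,d=save(n,n+'5'); X=cloud(n,d)
    m=(d>0)&(X[...,2]>.095)&(X[...,2]<.135)
    q=X[m&(abs(X[...,0]-.633)<.01)&(X[...,1]>-.06)&(X[...,1]<.2)]; print(n,'rod end y',np.sort(q[:,1])[-5:].round(4))
    if n=='top': t=p[150:290,170:390]
    else: s=p[100:240,240:460]
cv2.imwrite('pics/H.png',np.hstack([cv2.resize(s[:,:,::-1],(400,255)),cv2.resize(t[:,:,::-1],(400,255))]))
E
```

```text
time_s: 28.75
tool_pos: [0.6326, 0.0206, 0.0866]
orientation: [0.666, 0.746, 0.006, -0.009]
contact_force: [-6.5, 28.3, 9.0]
width: -0.003
grasp_force: 14.8
time_s: 29.75
tool_pos: [0.6277, 0.1541, 0.2295]
orientation: [0.67, 0.742, 0.002, 0.001]
contact_force: [0.4, -0.1, -0.5]
width: -0.001
grasp_force: 0.0
top rod end y [0.0056 0.0056 0.0085 0.0087 0.0089]
side rod end y [0.0063 0.007  0.0075 0.0078 0.0085]
```

View pics/H.png

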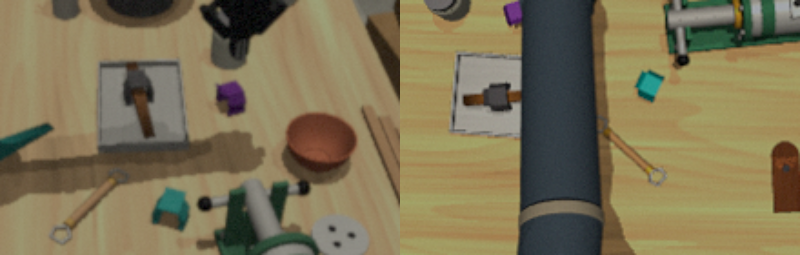

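The cross-bar is against the fork, where the push rose to 28 N at a hard stop. The clip and wedge lie in the tray, and the gripper is clear. I'll hand it in.

```bash
python3 -m jog '[0,0,0,0,0,0,0,0,0,0,0,0,0,0,0,0,0,0,0,0,0,0,0,0,0,0,0,0,0,0,0,0]'|head -1; python3 -c "
from plant import manip
print(manip.close_job())"
```

```text
time_s: 30.85
the job is handed in; nothing more can be done
None
```

I handed the job in at about 31 s: the wedge freed the clip, both now lie in the tray, and the plunger is pushed to its hard stop with the cross-bar against the fork (no verdict was returned).

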